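Sort the ratchet clamps for the next panel glue-up

ROBOT

A 6-joint arm with a two-finger parallel gripper is mounted at the origin on the work surface. World frame = base frame: x ahead of the robot, y to its left, z up, the work surface at z = 0. Lengths are in m, angles in degrees, forces in N, time in s.
With the tool pointing down it reaches from about 0.25 to 0.725 m from the base axis. Payload 9.7 kg.
Tool frame: the origin (TCP) lies on the centre line of the jaws, within the pads' length; the fingertips stand 17 mm ahead of it and the grasp point (between the pads) lies 2 mm behind it (bot.tip_extent is the distance from the TCP to the fingertips, in m); z points along the fingers, y is the line along which they close (so a half turn about z gives the same grasp; the last joint's range is limited). The gripper opens to 85 mm and grips with 20 to 120 N. Pads are 22 mm wide; open, the fingers measure 114 mm over their backs; the gripper's body (76 mm by 85 mm) begins 54 mm behind the grasp point. The pads swing forward as they close: fully open they stand 13 mm farther back than shut.
Start: joints at [66.349, 4.979, 10.078, 95.1, 0, 90], TCP at [0.221, 0.504, 0.248] pointing down, gripper open.
Joint ranges: [-179.16, 179.16], [-48.56, 103.87], [-65.8, 70.77], [-126.05, 130.52], [-82.76, 87.17], [-180, 180]. Speed limits (degrees/s): [127.2, 127.2, 147.25, 180, 180, 180].

INTERFACE

Orientations are given as [roll, pitch, yaw] about the fixed x, y, z axes, in that order (R = Rz(yaw) Ry(pitch) Rx(roll)).
In Python, from workcell import bot gives the robot as it stands.
- The arm moves only by the tool carry_out, never from a script. Its argument "moves" is text: rows parted by semicolons, each of 7 numbers parted by spaces: the shift along the tool's x, y, z in mm, then the turn, a rotation vector about the tool's x, y, z in degrees, then the finger opening in mm, from 0 to 85.4. A call has 1 to 20 rows; each row is the pose to reach, as a shift and turn from the pose commanded when the call began, along the tool's axes at that moment; what a row does not reach only later rows make up. A row lasts 1/10 s, in which the tool goes at most 50 mm and 8.59 degrees, less where a joint would pass 70% of its speed; a pose out of reach is approached as far as the arm can. A call with a gripper value outside its range is refused whole. The fingers move at their own pace and stop on an object; "force" is the grip in N (left out, the last holds). Time passes only in rows, so rows that repeat a pose let the fingers close. It gives the time, the measured TCP pose, the force, the opening and the grip force at its end, in the units of the state.
- bot.get_obs(): the state, without advancing time (a new reading comes with each control period).
- bot.camera(name): name is "side" or "top" or "wrist"; returns a dict with "img" (480x640x3 uint8, red, green, blue), "mtx" (3x3 intrinsics, pixels), "position" and "orientation" of the camera in the world; the wrist camera has in their place "mount" (4x4, takes a point from camera to tool coordinates, whose origin is the TCP and whose axes are the flange's). Camera axes: x right, y up, looking along -z (the intrinsics and any distortion apply to the point x, -y, -z); pixel columns grow to the right and rows downward; lengths in m; the calibration is good to about 2 mm. A picture is of the moment at which its call begins: read the wrist's pose just before it. There is no depth.
- bot.job_done(): hands the job in; it is judged then, once.
The state is a dict: "time": time; "q": joint angles; "qd": joint speeds; "joint_efforts": joint torques, N m; "ee_pos": TCP position; "tcp_rot": TCP orientation; "wrist_force": force on the tool from outside, world axes, zero at the start; "torque": the same for the moment, N m; "opening": finger opening in m; "grasp_force": force on a finger pad.
Only numpy, scipy, OpenCV 4.12 (cv2) and the standard library are available. Lean on these libraries where they do the work, as an engineer would, in place of code of your own. Each camera call takes 0.05 s, during which the arm holds its last target. There are 200 camera calls.

TASK

Sort the three black ratchet clamps on the bench for the next panel glue-up: lay each one that is standing open in the bare aluminium tray, ready to go straight on, and each one that is still ratcheted shut in the red tray. Lay them flat, wholly inside the tray, without dropping them, and keep their jaws as they are: do not close an open one or release a shut one. Leave the pliers and everything else on the bench where it is.

Things in the scene. Friction and masses are not known exactly. Their poses are not given: they have to be found in the camera images.
- red_tray: red painted sheet tray, fixed to the bench, 200 x 200 mm outside, walls 26 mm high and 4 mm thick, floor 4 mm thick, inside 192 x 192 mm; origin at the centre of its underside, x and y along its sides. For the clamps that are ratcheted shut
- bare_tray: bare aluminium sheet tray, fixed to the bench, 200 x 200 mm outside, walls 26 mm high and 4 mm thick, floor 4 mm thick, inside 192 x 192 mm; origin at the centre of its underside, x and y along its sides. For the open clamps
- clamp_a: look-alike ratcheting hand clamp, black nylon with orange pads and grips, 150 g, lying flat. Origin at its underside below the pivot; x points to the jaws, z up. Grip the flat-sided pivot block, 36 x 36 mm, 28 mm high, centred on the origin, across y: both halves stay clear of it there. Jaws reach 54 mm to +x, handles 80 mm to -x, 4 to 24 mm above the underside; handles 46 mm wide over all when shut, up to 85 mm open
- clamp_a_jaw (a joint): opening of clamp_a, rad: 0 = ratcheted shut (pads touch, handles close together, locked); 0.46 to 0.58 = open (pads 22 to 28 mm apart, handles spread). The half with jaw at -y and handle at +y turns about the pivot. An open one stays so by a stiff hinge; about 7 N on its handle ends closes it
- clamp_a_tip (a point): front end of clamp_a's fixed jaw, 52 mm ahead of its origin along x, 8 mm to +y, 14 mm above its underside
- clamp_a_heel (a point): end of clamp_a's fixed handle, 77 mm behind its origin along x, 16 mm to -y, 14 mm above its underside. A ratchet strip, 4 mm thick, curves from this handle, 52 mm behind the pivot, to 41 mm on the +y side
- clamp_b: look-alike ratcheting hand clamp, black nylon with orange pads and grips, 150 g, lying flat. Origin at its underside below the pivot; x points to the jaws, z up. Grip the flat-sided pivot block, 36 x 36 mm, 28 mm high, centred on the origin, across y: both halves stay clear of it there. Jaws reach 54 mm to +x, handles 80 mm to -x, 4 to 24 mm above the underside; handles 46 mm wide over all when shut, up to 85 mm open
- clamp_b_jaw (a joint): opening of clamp_b, rad: 0 = ratcheted shut (pads touch, handles close together, locked); 0.46 to 0.58 = open (pads 22 to 28 mm apart, handles spread). The half with jaw at -y and handle at +y turns about the pivot. An open one stays so by a stiff hinge; about 7 N on its handle ends closes it
- clamp_b_tip (a point): front end of clamp_b's fixed jaw, 52 mm ahead of its origin along x, 8 mm to +y, 14 mm above its underside
- clamp_b_heel (a point): end of clamp_b's fixed handle, 77 mm behind its origin along x, 16 mm to -y, 14 mm above its underside. A ratchet strip, 4 mm thick, curves from this handle, 52 mm behind the pivot, to 41 mm on the +y side
- clamp_c: look-alike ratcheting hand clamp, black nylon with orange pads and grips, 150 g, lying flat. Origin at its underside below the pivot; x points to the jaws, z up. Grip the flat-sided pivot block, 36 x 36 mm, 28 mm high, centred on the origin, across y: both halves stay clear of it there. Jaws reach 54 mm to +x, handles 80 mm to -x, 4 to 24 mm above the underside; handles 46 mm wide over all when shut, up to 85 mm open
- clamp_c_jaw (a joint): opening of clamp_c, rad: 0 = ratcheted shut (pads touch, handles close together, locked); 0.46 to 0.58 = open (pads 22 to 28 mm apart, handles spread). The half with jaw at -y and handle at +y turns about the pivot. An open one stays so by a stiff hinge; about 7 N on its handle ends closes it
- clamp_c_tip (a point): front end of clamp_c's fixed jaw, 52 mm ahead of its origin along x, 8 mm to +y, 14 mm above its underside
- clamp_c_heel (a point): end of clamp_c's fixed handle, 77 mm behind its origin along x, 16 mm to -y, 14 mm above its underside. A ratchet strip, 4 mm thick, curves from this handle, 52 mm behind the pivot, to 41 mm on the +y side
- pliers: steel pliers with blue handles, 140 mm long, 14 mm thick, lying flat among the clamps: hinged, but no clamp and without a ratchet; not to be moved. Origin under its pivot, x axis towards its jaws
- wax_tin_teal: open tin of set teal wax, 72 mm across, 50 mm high, beyond the clamps; not to be moved. Origin at the centre of its underside
- wax_tin_ochre: open tin of set ochre wax, 72 mm across, 50 mm high, on the robot's side of the clamps; not to be moved. Origin at the centre of its underside
- tape_roll: roll of beige masking tape lying flat, 96 mm across, 24 mm high; not to be moved. Origin at the centre of its underside
- glue_bottle: upright cream-coloured glue bottle with an orange cap, 56 mm across, 160 mm high, beyond the clamps; not to be moved. Origin at the centre of its underside
- brush: flat brush lying beyond the clamps, about 200 mm long along its x axis, under 25 mm high; not to be moved
- knife: flat scraper with a wooden handle lying on the robot's side of the clamps, about 190 mm long along its x axis, under 30 mm high; not to be moved
Mind the look-alikes: they are no part of the job. Leave any green look-alike of the clamp_b alone.

How it is judged (in metres and radians):
At the end, for the whole second after the job is handed in: Shut clamps in the red tray, the open one in the bare tray, at rest: origin within 85 mm, tip and heel within 100 mm of the tray centre along each side, underside below 40 mm over the tray's, tilt under 0.3 rad; shut ones read under 0.08 rad, the open one over 0.38 rad (((x of clamp_a in the frame of red_tray between -0.085 and 0.085 m and y of clamp_a in the frame of red_tray between -0.085 and 0.085 m and x of clamp_a_tip in the frame of red_tray between -0.1 and 0.1 m and y of clamp_a_tip in the frame of red_tray between -0.1 and 0.1 m and x of clamp_a_heel in the frame of red_tray between -0.1 and 0.1 m and y of clamp_a_heel in the frame of red_tray between -0.1 and 0.1 m and z of clamp_a in the frame of red_tray below 0.04 m and angle between clamp_a's own z axis and vertical below 0.3 rad and linear speed of clamp_a below 0.03 m/s and value of joint clamp_a_jaw below 0.08 rad) or (x of clamp_a in the frame of bare_tray between -0.085 and 0.085 m and y of clamp_a in the frame of bare_tray between -0.085 and 0.085 m and x of clamp_a_tip in the frame of bare_tray between -0.1 and 0.1 m and y of clamp_a_tip in the frame of bare_tray between -0.1 and 0.1 m and x of clamp_a_heel in the frame of bare_tray between -0.1 and 0.1 m and y of clamp_a_heel in the frame of bare_tray between -0.1 and 0.1 m and z of clamp_a in the frame of bare_tray below 0.04 m and angle between clamp_a's own z axis and vertical below 0.3 rad and linear speed of clamp_a below 0.03 m/s and value of joint clamp_a_jaw above 0.38 rad)) and ((x of clamp_b in the frame of red_tray between -0.085 and 0.085 m and y of clamp_b in the frame of red_tray between -0.085 and 0.085 m and x of clamp_b_tip in the frame of red_tray between -0.1 and 0.1 m and y of clamp_b_tip in the frame of red_tray between -0.1 and 0.1 m and x of clamp_b_heel in the frame of red_tray between -0.1 and 0.1 m and y of clamp_b_heel in the frame of red_tray between -0.1 and 0.1 m and z of clamp_b in the frame of red_tray below 0.04 m and angle between clamp_b's own z axis and vertical below 0.3 rad and linear speed of clamp_b below 0.03 m/s and value of joint clamp_b_jaw below 0.08 rad) or (x of clamp_b in the frame of bare_tray between -0.085 and 0.085 m and y of clamp_b in the frame of bare_tray between -0.085 and 0.085 m and x of clamp_b_tip in the frame of bare_tray between -0.1 and 0.1 m and y of clamp_b_tip in the frame of bare_tray between -0.1 and 0.1 m and x of clamp_b_heel in the frame of bare_tray between -0.1 and 0.1 m and y of clamp_b_heel in the frame of bare_tray between -0.1 and 0.1 m and z of clamp_b in the frame of bare_tray below 0.04 m and angle between clamp_b's own z axis and vertical below 0.3 rad and linear speed of clamp_b below 0.03 m/s and value of joint clamp_b_jaw above 0.38 rad)) and ((x of clamp_c in the frame of red_tray between -0.085 and 0.085 m and y of clamp_c in the frame of red_tray between -0.085 and 0.085 m and x of clamp_c_tip in the frame of red_tray between -0.1 and 0.1 m and y of clamp_c_tip in the frame of red_tray between -0.1 and 0.1 m and x of clamp_c_heel in the frame of red_tray between -0.1 and 0.1 m and y of clamp_c_heel in the frame of red_tray between -0.1 and 0.1 m and z of clamp_c in the frame of red_tray below 0.04 m and angle between clamp_c's own z axis and vertical below 0.3 rad and linear speed of clamp_c below 0.03 m/s and value of joint clamp_c_jaw below 0.08 rad) or (x of clamp_c in the frame of bare_tray between -0.085 and 0.085 m and y of clamp_c in the frame of bare_tray between -0.085 and 0.085 m and x of clamp_c_tip in the frame of bare_tray between -0.1 and 0.1 m and y of clamp_c_tip in the frame of bare_tray between -0.1 and 0.1 m and x of clamp_c_heel in the frame of bare_tray between -0.1 and 0.1 m and y of clamp_c_heel in the frame of bare_tray between -0.1 and 0.1 m and z of clamp_c in the frame of bare_tray below 0.04 m and angle between clamp_c's own z axis and vertical below 0.3 rad and linear speed of clamp_c below 0.03 m/s and value of joint clamp_c_jaw above 0.38 rad))); the robot touches nothing.
It fails at once if a clamp's jaws are worked: an open one squeezed towards shut, or a shut one sprung open (value of joint clamp_a_jaw between 0.12 and 0.32 rad or value of joint clamp_b_jaw between 0.12 and 0.32 rad or value of joint clamp_c_jaw between 0.12 and 0.32 rad).
It fails at once if a clamp is thrown or dropped from a height (moves faster than 1.3 m/s) (linear speed of any of clamp_a, clamp_b, clamp_c above 1.3 m/s).
It fails at once if the pliers or another bystander is moved by more than 40 mm (distance of any of pliers, wax_tin_teal, wax_tin_ochre, tape_roll, glue_bottle, brush, knife from where it was at the start of the episode above 0.04 m).
It also fails if it takes over 70 s, if anything falls off the work surface, if the arm or the gripper's body presses on something with over 40 N, if the wrist force passes 120 N, or if a joint passes its speed limit or range.

## Working session

There is one attempt and no reset: what is moved stays moved. The work goes in short steps, Python scripts to look and compute and a tool call to move; the robot and the scene stay as the last step left them, time stands still between calls to the robot, and variables do not carry over. Pictures are saved under pics/ and viewed, at most 10 in all, crops included, and the job is handed in when it is done.

Besides the shell and the picture viewer there is one more tool, called after "Call:" as name(argument=value, ...) on one line, values as JSON. carry_out: Moves the arm, as the interface text tells. Its arguments: {"type":"object","properties":{"moves":{"type":"string"},"force":{"type":"number"}},"required":["moves"]}

```bash
mkdir -p pics; python3 - <<'E'
from workcell import bot
import cv2,numpy as np
o=bot.get_obs(); print(o)
for n in("top","side"):
    c=bot.camera(n); cv2.imwrite(f"pics/{n}0.png",c["img"][:,:,::-1]); print(n,c["mtx"],c["position"],c["orientation"],[k for k in c])
c=bot.camera("wrist");print(c["mount"],c["mtx"],[k for k in c])
E
```

```text
{'time': 0.0, 'q': array([ 6.63471492e+01,  5.01243702e+00,  1.00350746e+01,  9.50990897e+01,
       -7.80704242e-04,  9.00001194e+01]), 'qd': array([-0.05440219, -0.03322785,  0.05007388, -0.02400765, -0.06320583,
        0.02143917]), 'joint_efforts': array([ 5.30113412e-04, -5.20384347e+01,  4.64808261e+01,  1.61748257e-02,
        4.29493309e-05,  1.40380183e-05]), 'ee_pos': array([0.22058076, 0.50361352, 0.24757578]), 'tcp_rot': array([-1.79923548e+02,  7.80862877e-04,  1.56347031e+02]), 'wrist_force': array([0.72940777, 0.08837199, 0.76516093]), 'torque': array([-0.02638895,  0.03078849, -0.01682679]), 'grasp_force': 0.0, 'opening': 0.08536518825026942}
top [[579.93420545   0.         317.09536179]
 [  0.         579.93420545 233.43762589]
 [  0.           0.           1.        ]] [0.35021662 0.00448824 1.37179167] [  6.88938409  -0.90834927 -89.48928143] ['img', 'mtx', 'position', 'orientation']
side [[567.60735877   0.         319.556928  ]
 [  0.         567.60735877 229.90308639]
 [  0.           0.           1.        ]] [ 0.4441349  -0.91279417  0.95406597] [44.97608309 -0.88768749 -2.86754033] ['img', 'mtx', 'position', 'orientation']
[[-2.47773668e-04  9.58693011e-01  2.84442700e-01  7.27890929e-02]
 [ 9.99999916e-01  3.30259163e-04 -2.42029428e-04  1.29572942e-04]
 [-3.25971730e-04  2.84442617e-01 -9.58693012e-01 -1.26005993e-01]
 [ 0.00000000e+00  0.00000000e+00  0.00000000e+00  1.00000000e+00]] [[428.34853276   0.         316.62675292]
 [  0.         428.34853276 236.38706771]
 [  0.           0.           1.        ]] ['img', 'mtx', 'mount']
```

View pics/top0.png

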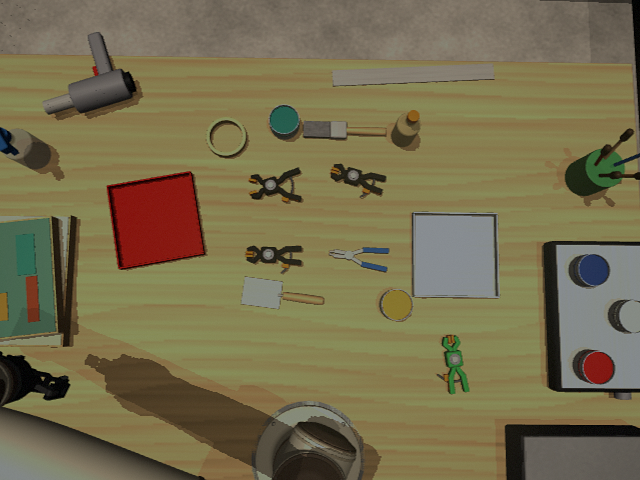

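View pics/side0.png

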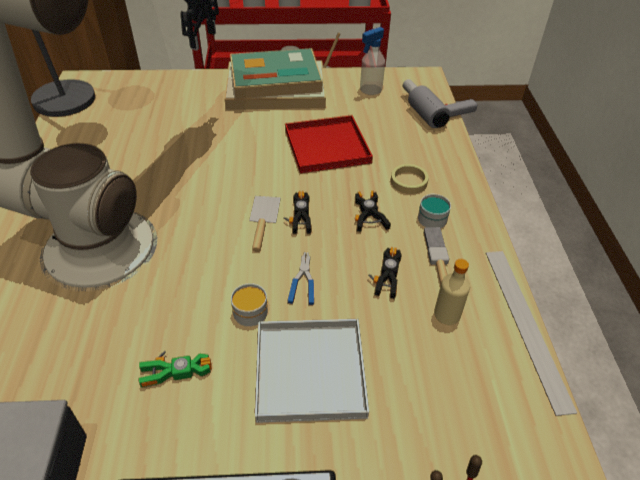

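The top view has black clamps at (271,185), (356,178) and (270,255). The pliers are at (360,257) and a green look-alike at (454,362). The red tray is centred near (156,220) and the bare tray near (455,255). I'll check the openings in an enlarged crop.

```bash
cat > h.py <<'E'
from workcell import bot
import cv2,numpy as np
from scipy.spatial.transform import Rotation as R
def world(uv,z,c,o=None):
    """pixels -> world points on the plane(s) at height z"""
    uv=np.atleast_2d(np.array(uv,float))
    K=c["mtx"]; d=np.c_[(uv[:,0]-K[0,2])/K[0,0],-(uv[:,1]-K[1,2])/K[1,1],-np.ones(len(uv))]
    if "mount" in c:
        T=np.eye(4);T[:3,:3]=R.from_euler("xyz",o["tcp_rot"],degrees=True).as_matrix();T[:3,3]=o["ee_pos"]
        M=T@c["mount"]
    else:
        M=np.eye(4);M[:3,:3]=R.from_euler("xyz",c["orientation"],degrees=True).as_matrix();M[:3,3]=c["position"]
    d=d@M[:3,:3].T; p=M[:3,3]
    return p+d*((np.asarray(z)-p[2])/d[:,2])[:,None]
E
python3 - <<'E'
from h import *
i=cv2.imread("pics/top0.png")
cv2.imwrite("pics/crop1.png",cv2.resize(i[155:275,240:400],None,fx=5,fy=5,interpolation=cv2.INTER_CUBIC))
c=bot.camera("top")
np.set_printoptions(precision=3,suppress=True)
print(world([(107,187),(192,173),(206,256),(120,269)],.026,c))
print(world([(412,212),(497,214),(498,298),(412,297)],.026,c))
print(world([(271,185),(355,177),(269,255)],.028,c))
E
```

```text
[[0.617 0.479 0.026]
 [0.653 0.281 0.026]
 [0.458 0.242 0.026]
 [0.425 0.439 0.026]]
[[ 0.566 -0.238  0.026]
 [ 0.564 -0.439  0.026]
 [ 0.367 -0.436  0.026]
 [ 0.367 -0.236  0.026]]
[[ 0.627  0.094  0.028]
 [ 0.648 -0.104  0.028]
 [ 0.461  0.096  0.028]]
```

View pics/crop1.png

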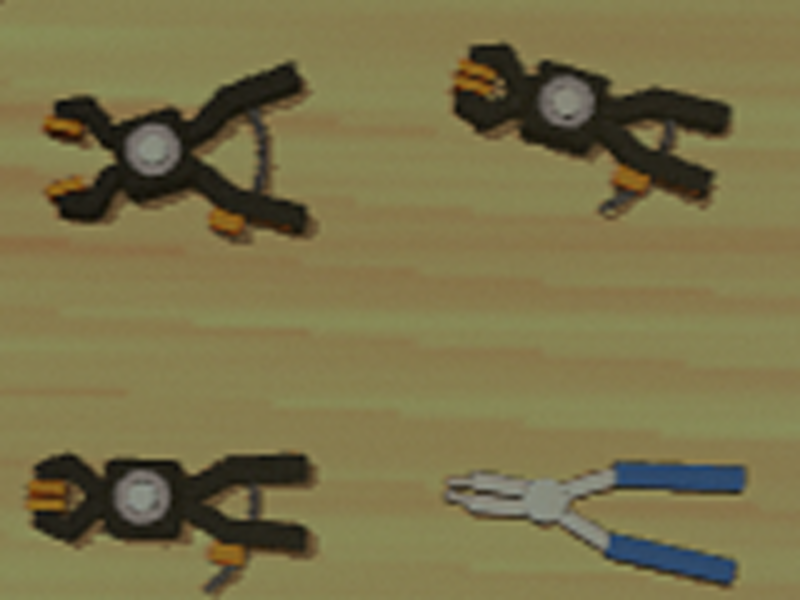

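The crop shows:
- **Upper-left clamp (152,150 in crop):** pads well apart and handles spread, so it is open and goes to the bare tray.
- **Upper-right (566,102) and lower-left (142,495) clamps:** pads touching, so they are shut and go to the red tray.
- **Not part of the job:** the blue-handled pliers at (545,500) and the green look-alike.

The measured tray side is 200 mm, as given. Next I'll hover over the middle for a closer wrist view.

Call:
carry_out(moves="-492 -302 0 0 0 66.4 85;-492 -302 0 0 0 66.4 85;-492 -302 0 0 0 66.4 85;-492 -302 0 0 0 66.4 85;-492 -302 0 0 0 66.4 85;-492 -302 0 0 0 66.4 85;-492 -302 0 0 0 66.4 85;-492 -302 0 0 0 66.4 85;-492 -302 0 0 0 66.4 85;-492 -302 0 0 0 66.4 85;-492 -302 0 0 0 66.4 85;-492 -302 0 0 0 66.4 85;-492 -302 0 0 0 66.4 85;-492 -302 0 0 0 66.4 60;-492 -302 0 0 0 66.4 60")

```text
time: 1.7
ee_pos: [0.5497, 0.0305, 0.2483]
tcp_rot: [-180.0, -0.0, 90.0]
wrist_force: [-0.4, -0.6, -0.5]
opening: 0.0603
grasp_force: 0.0
```

```bash
cat >> h.py <<'E'
np.set_printoptions(precision=4,suppress=True)
def go(x,y,z,yaw):
    """shift (mm, tool axes) and turn (deg) to a downward pose"""
    o=bot.get_obs(); A=R.from_euler("xyz",o["tcp_rot"],degrees=True); B=R.from_euler("xyz",[180,0,yaw],degrees=True)
    s=A.inv().apply(np.array([x,y,z])-o["ee_pos"])*1000
    print("at",o["ee_pos"],o["tcp_rot"],"q",o["q"].round(1),"-> shift",s.round(1),"turn",(A.inv()*B).as_rotvec(degrees=True).round(1))
E
python3 - <<'E'
from h import *
o=bot.get_obs();c=bot.camera("wrist");i=c["img"][:,:,::-1].copy();cv2.imwrite("pics/w1.png",i)
g=cv2.cvtColor(i,cv2.COLOR_BGR2GRAY)
print(o["ee_pos"],o["tcp_rot"],o["q"])
E
```

```text
[0.5497 0.0305 0.2483] [-179.9847   -0.0097   89.9856] [ 3.167   5.0735 10.1826 95.1238  0.0105 93.1814]
```

View pics/w1.png

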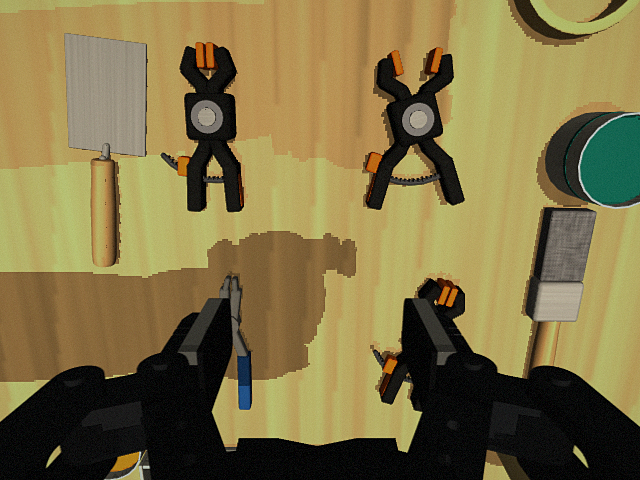

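The wrist view shows the shut clamp's pivot at (207,117), with pads touching at (205,55). The open clamp's pivot is at (418,120), with pads apart at (396,63) and (434,60). The second shut clamp is partly behind the right finger at about (440,340). Measuring poses.

```bash
python3 - <<'E'
from h import *
o=bot.get_obs();c=bot.camera("wrist")
deg=lambda v:np.degrees(np.arctan2(v[1],v[0]))
p=world([(207,117),(206,47),(216,210)],[.028,.022,.024],c,o);print("shut1",p,deg(p[1]-p[2]))
p=world([(418,120),(383,60),(456,203)],[.028,.024,.024],c,o);print("open",p,"yaw",deg(p[1]-p[2])-10.5,np.linalg.norm(p[1]-p[2]))
go(.461,.096,.024,90)
E
```

```text
shut1 [[0.464  0.0978 0.028 ]
 [0.4655 0.1488 0.022 ]
 [0.4651 0.0226 0.024 ]] 89.83234426244505
open [[0.6286 0.0955 0.028 ]
 [0.5999 0.1395 0.024 ]
 [0.6657 0.0286 0.024 ]] yaw 110.17996883400332 0.12893218255300287
at [0.5497 0.0308 0.2485] [179.9832  -0.0066  90.0294] q [ 3.2  5.1 10.2 95.1  0.  93.2] -> shift [ 65.3 -88.8 224.5] turn [ 0. -0.  0.]
```

Call:
carry_out(moves="66 -86.5 100 0 0 0 50;66 -86.5 100 0 0 0 50;66 -86.5 100 0 0 0 50;66 -86.5 150 0 0 0 50;66 -86.5 190 0 0 0 50;66 -86.5 210 0 0 0 50;66 -86.5 224 0 0 0 50;66 -86.5 224 0 0 0 50;66 -86.5 224 0 0 0 32;66 -86.5 224 0 0 0 32;66 -86.5 224 0 0 0 32;66 -86.5 224 0 0 0 32;66 -86.5 224 0 0 0 32;66 -86.5 220 0 0 0 32;66 -86.5 210 0 0 0 32;66 -86.5 190 0 0 0 32;66 -86.5 150 0 0 0 32;66 -86.5 110 0 0 0 32;66 -86.5 110 0 0 0 32;66 -86.5 110 0 0 0 32", force=45)

```text
time: 3.8
ee_pos: [0.4642, 0.0959, 0.1394]
tcp_rot: [179.9, -0.0, 89.9]
wrist_force: [-0.6, 0.8, -2.3]
opening: 0.0346
grasp_force: 46.0
```

```bash
python3 - <<'E'
from h import *
go(.494,.365,.14,100.8)
E
```

```text
at [0.4642 0.0959 0.1394] [179.8877  -0.0199  89.9436] q [ 11.7  -6.3 -13.1  83.1  -0.  101.7] -> shift [269.1  29.5  -0.5] turn [  0.1  -0.  -10.9]
```

Call:
carry_out(moves="45 5 0 0 0 -2 32;90 10 0 0 0 -4 32;135 15 0 0 0 -6 32;180 20 0 0 0 -8 32;225 25 0 0 0 -10 32;269 29.5 0 0 0 -10.9 32;269 29.5 30 0 0 -10.9 32;269 29.5 60 0 0 -10.9 32;269 29.5 85 0 0 -10.9 32;269 29.5 100 0 0 -10.9 32;269 29.5 106 0 0 -10.9 32;269 29.5 109.5 0 0 -10.9 32;269 29.5 109.5 0 0 -10.9 32;269 29.5 109.5 0 0 -10.9 49;269 29.5 109.5 0 0 -10.9 49;269 29.5 109.5 0 0 -10.9 49;269 29.5 109.5 0 0 -10.9 49;269 29.5 80 0 0 -10.9 49;269 29.5 30 0 0 -10.9 49;269 29.5 -10 0 0 -10.9 49")

```text
time: 5.8
ee_pos: [0.4934, 0.3648, 0.1504]
tcp_rot: [180.0, -0.0, 100.8]
wrist_force: [-0.5, 1.2, 0.7]
opening: 0.0489
grasp_force: 0.0
```

```bash
python3 - <<'E'
from h import *
go(.6285,.0955,.15,108)
E
```

```text
at [0.4934 0.3648 0.1504] [179.9757  -0.0122 100.8488] q [ 36.5  12.8   8.1  85.2   0.  115.6] -> shift [-289.9   82.     0.4] turn [ 0.  -0.  -7.2]
```

Call:
carry_out(moves="-290 82 0 0 0 -7.2 50;-290 82 0 0 0 -7.2 50;-290 82 0 0 0 -7.2 50;-290 82 0 0 0 -7.2 50;-290 82 0 0 0 -7.2 50;-290 82 0 0 0 -7.2 50;-290 82 0 0 0 -7.2 50;-290 82 40 0 0 -7.2 50;-290 82 80 0 0 -7.2 50;-290 82 105 0 0 -7.2 50;-290 82 120 0 0 -7.2 50;-290 82 126 0 0 -7.2 50;-290 82 126 0 0 -7.2 50;-290 82 126 0 0 -7.2 32;-290 82 126 0 0 -7.2 32;-290 82 126 0 0 -7.2 32;-290 82 126 0 0 -7.2 32;-290 82 126 0 0 -7.2 32;-290 82 120 0 0 -7.2 32;-290 82 110 0 0 -7.2 32")

```text
time: 7.8
ee_pos: [0.6281, 0.0954, 0.0383]
tcp_rot: [-179.9, -0.0, 108.0]
wrist_force: [0.1, -0.7, -2.0]
opening: 0.0351
grasp_force: 46.1
```

```bash
python3 - <<'E'
from h import *
go(.476,-.324,.15,90)
E
```

```text
at [0.6281 0.0954 0.0383] [-179.9293   -0.0093  108.0461] q [ 8.6 17.7  1.5 73.9 -0.  80.6] -> shift [-351.6 -274.7 -111.4] turn [-0.1  0.  18. ]
```

Call:
carry_out(moves="0 0 -25 0 0 0 32;0 0 -65 0 0 0 32;0 0 -112 0 0 0 32;-35 -27 -112 0 0 2 32;-70 -55 -112 0 0 4 32;-105 -82 -112 0 0 6 32;-140 -110 -112 0 0 8 32;-175 -137 -112 0 0 10 32;-210 -164 -112 0 0 12 32;-245 -192 -112 0 0 14 32;-280 -219 -112 0 0 16 32;-315 -246 -112 0 0 18 32;-340 -266 -112 0 0 18 32;-351.6 -274.7 -112 0 0 18 32;-351.6 -274.7 -112 0 0 18 32;-351.6 -274.7 -80 0 0 18 32;-351.6 -274.7 -50 0 0 18 32;-351.6 -274.7 -20 0 0 18 32;-351.6 -274.7 -5 0 0 18 32;-351.6 -274.7 -5 0 0 18 32")

```text
time: 9.8
ee_pos: [0.4757, -0.3223, 0.0414]
tcp_rot: [-179.8, -0.1, 90.1]
wrist_force: [-0.7, 0.5, -1.6]
opening: 0.0352
grasp_force: 46.0
```

```bash
python3 - <<'E'
from h import *
go(.476,-.324,.0285,90)
go(.57,-.075,.25,90)
E
```

```text
at [ 0.4757 -0.3223  0.0414] [-179.8312   -0.1281   90.1168] q [-34.1   9.6  -7.7  72.8   0.   55.8] -> shift [-1.7  0.3 12.9] turn [-0.2 -0.1  0.1]
at [ 0.4757 -0.3223  0.0414] [-179.8312   -0.1281   90.1168] q [-34.1   9.6  -7.7  72.8   0.   55.8] -> shift [ 247.6   94.2 -208.3] turn [-0.2 -0.1  0.1]
```

Call:
carry_out(moves="0 0 7 0 0 0 32;0 0 11 0 0 0 32;0 0 12.5 0 0 0 32;0 0 12.5 0 0 0 32;0 0 12.5 0 0 0 32")

```text
time: 10.3
ee_pos: [0.4765, -0.3241, 0.0313]
tcp_rot: [180.0, 0.0, 90.0]
wrist_force: [0.6, -0.3, -1.4]
opening: 0.0348
grasp_force: 46.1
```

Call:
carry_out(moves="0 0 1.5 0 0 0 32;0 0 2.5 0 0 0 32;0 0 2.5 0 0 0 32;0 0 2.5 0 0 0 49;0 0 2.5 0 0 0 49;0 0 2.5 0 0 0 49;0 0 2.5 0 0 0 49;0 0 -10 0 0 0 49;0 0 -50 0 0 0 49;0 0 -100 0 0 0 49;40 15 -130 0 0 0 49;80 30 -160 0 0 0 49;120 45 -190 0 0 0 49;160 60 -219 0 0 0 49;200 75 -219 0 0 0 49;249 93.5 -219 0 0 0 49;249 93.5 -219 0 0 0 49;249 93.5 -219 0 0 0 49;249 93.5 -219 0 0 0 49")

```text
time: 12.2
ee_pos: [0.5694, -0.0754, 0.2503]
tcp_rot: [180.0, 0.0, 90.0]
wrist_force: [-0.1, -0.3, -0.1]
opening: 0.0486
grasp_force: 0.0
```

```bash
python3 - <<'E'
from h import *
o=bot.get_obs();c=bot.camera("wrist");cv2.imwrite("pics/w2.png",c["img"][:,:,::-1])
t=bot.camera("top")["img"][:,:,::-1]
cv2.imwrite("pics/t2.png",cv2.resize(t[150:350,90:520],(800,372),interpolation=cv2.INTER_CUBIC))
E
```

```text
(no output)
```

View pics/w2.png

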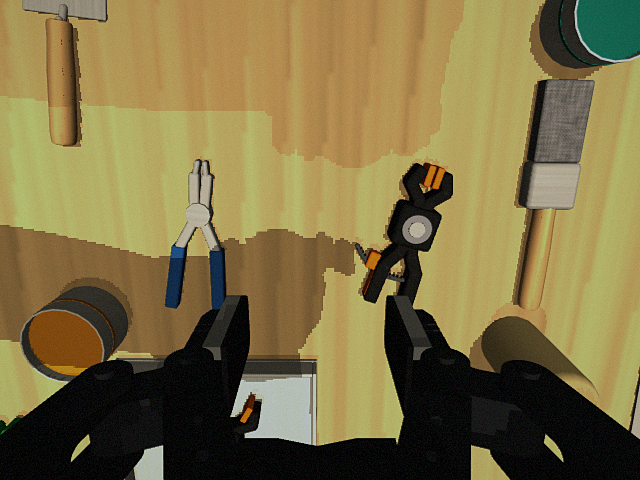

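View pics/t2.png

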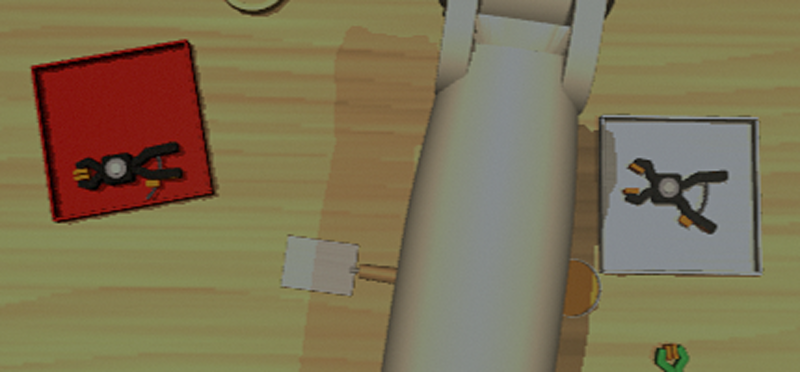

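Both clamps lie well inside their trays: the shut one at (115,168) in the red tray and the open one at (668,187) in the bare tray, still open. The last clamp's pivot is at (418,229) in the wrist view, with pads touching at (433,177) and handle ends around (388,302).

```bash
python3 - <<'E'
from h import *
o=bot.get_obs();c=bot.camera("wrist")
p=world([(418,229),(435,176),(388,302)],[.029,.022,.024],c,o);v=p[1]-p[2]
print(p,np.degrees(np.arctan2(v[1],v[0])),[np.degrees(np.arctan2(*(q[1::-1]))) for q in(p[1]-p[0],p[0]-p[2])])
go(p[0,0],p[0,1],.024,73)
E
```

```text
[[ 0.6542 -0.1     0.029 ]
 [ 0.667  -0.0564  0.022 ]
 [ 0.633  -0.1694  0.024 ]] 73.25080774675762 [np.float64(73.64889347542585), np.float64(73.00177001369815)]
at [ 0.5693 -0.0761  0.25  ] [179.9927   0.0078  89.9474] q [-7.6  8.4 14.  95.6 -0.  82.4] -> shift [-23.8  84.9 226. ] turn [ 0.   0.  16.9]
```

Call:
carry_out(moves="-24 84 60 0 0 16.8 50;-24 84 100 0 0 16.8 50;-24 84 100 0 0 16.8 50;-24 84 150 0 0 16.8 50;-24 84 190 0 0 16.8 50;-24 84 212 0 0 16.8 50;-24 84 226 0 0 16.8 50;-24 84 226 0 0 16.8 50;-24 84 226 0 0 16.8 32;-24 84 226 0 0 16.8 32;-24 84 226 0 0 16.8 32;-24 84 226 0 0 16.8 32;-24 84 226 0 0 16.8 32;-24 84 222 0 0 16.8 32;-24 84 210 0 0 16.8 32;-24 84 190 0 0 16.8 32;-24 84 150 0 0 16.8 32;-24 84 110 0 0 16.8 32;-24 84 110 0 0 16.8 32;-24 84 110 0 0 16.8 32")

```text
time: 14.35
ee_pos: [0.6542, -0.0988, 0.1415]
tcp_rot: [179.9, -0.0, 73.3]
wrist_force: [0.0, -0.3, -2.0]
opening: 0.0354
grasp_force: 45.3
```

```bash
python3 - <<'E'
from h import *
go(.575,.380,.14,100.8)
E
```

```text
at [ 0.6542 -0.0988  0.1415] [179.8554  -0.0211  73.2565] q [-8.6 19.5 15.3 85.6  0.  98.2] -> shift [ 435.7 -213.8    1.1] turn [  0.1   0.  -27.5]
```

Call:
carry_out(moves="40 -20 0 0 0 -3 32;80 -39 0 0 0 -6 32;120 -59 0 0 0 -9 32;160 -79 0 0 0 -12 32;200 -98 0 0 0 -15 32;240 -118 0 0 0 -18 32;280 -137 0 0 0 -21 32;320 -157 0 0 0 -24 32;360 -177 0 0 0 -27.5 32;400 -196 0 0 0 -27.5 32;436 -214 0 0 0 -27.5 32;436 -214 0 0 0 -27.5 32;436 -214 40 0 0 -27.5 32;436 -214 70 0 0 -27.5 32;436 -214 90 0 0 -27.5 32;436 -214 100 0 0 -27.5 32;436 -214 107 0 0 -27.5 32;436 -214 111 0 0 -27.5 32;436 -214 111 0 0 -27.5 32;436 -214 111 0 0 -27.5 32")

```text
time: 16.35
ee_pos: [0.5749, 0.3806, 0.0298]
tcp_rot: [179.9, -0.0, 100.7]
wrist_force: [-0.2, -0.1, -0.8]
opening: 0.035
grasp_force: 45.3
```

Call:
carry_out(moves="0 0 1 0 0 0 32;0 0 1 0 0 0 49;0 0 1 0 0 0 49;0 0 1 0 0 0 49;0 0 1 0 0 0 49;0 0 -10 0 0 0 49;0 0 -50 0 0 0 49;0 0 -100 0 0 0 49;-50 0 -140 0 0 0 49;-100 0 -150 0 0 0 49;-150 0 -150 0 0 0 49;-190 0 -150 0 0 0 49;-190 0 -150 0 0 0 49;-190 0 -150 0 0 0 49")

```text
time: 17.75
ee_pos: [0.6102, 0.1923, 0.1798]
tcp_rot: [179.9, -0.0, 100.6]
wrist_force: [-0.1, -0.4, -0.2]
opening: 0.0492
grasp_force: 0.0
```

```bash
python3 - <<'E'
from h import *
t=bot.camera("top")["img"][:,:,::-1]
cv2.imwrite("pics/t3.png",cv2.resize(t[90:350,90:520],(800,484),interpolation=cv2.INTER_CUBIC))
E
```

```text
(no output)
```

View pics/t3.png

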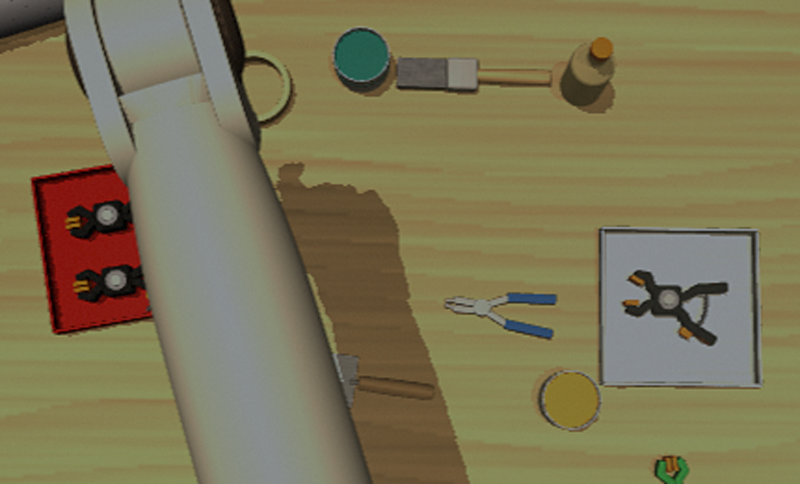

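The two shut clamps lie parallel in the red tray with pivots at (107,215) and (115,280). The open clamp is still open in the bare tray at (668,298). The bystanders in view have not moved, and the gripper is clear, so I'm handing in.

```bash
python3 -c "
from workcell import bot
print(bot.job_done())"
```

```text
the job is handed in; nothing more can be done
None
```

I laid the two shut clamps flat in the red tray and the open one, still open, in the bare tray, then handed the job in at about 18 s. No verdict came back, and in my last picture the arm hid the handle ends of the two red-tray clamps.

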